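# Lower and lock the ratchet-held scanner arm

## Robot

A 6-joint arm with a two-finger parallel gripper is mounted at the origin on the work surface. World frame = base frame: x ahead of the robot, y to its left, z up, the work surface at z = 0. Lengths are in mm, angles in degrees, forces in N, time in s.
With the tool pointing down it reaches from about 350 to 850 mm from the base axis. Payload 8.1 kg.
Tool frame: the origin (TCP) lies midway between the tips of the shut fingers; the grasp point (between the pads) lies 19 mm behind it; y points along the fingers, x is the direction in which the jaws open and shut, and the axes are right-handed (so a half turn about y gives the same grasp; the last joint's range is limited). The gripper opens to 85 mm and grips with 20 to 120 N. Pads are 22 mm wide; open, the fingers measure 114 mm over their backs; the gripper's body (76 mm by 85 mm) begins 54 mm behind the grasp point. The pads swing forward as they close: fully open they stand 13 mm farther back than shut.
Start: joints at [-74.45, 7.471, 85.268, -0, 87.261, -4.893], TCP at [209.587, -562.209, 231.292] pointing down, gripper open.
Joint ranges: [-169.43, 169.43], [-51.17, 129.36], [1.28, 143.12], [-76.62, 256.62], [0, 156.53], [-152.29, 152.29]. Speed limits (degrees/s): [136.94, 136.94, 159.86, 180, 180, 180].

## Interface

Orientations are given as [roll, pitch, yaw] about the fixed x, y, z axes, in that order (R = Rz(yaw) Ry(pitch) Rx(roll)).
In Python, from bench import r gives the robot as it stands.
- The arm moves only by the tool move_arm, never from a script. Its arguments are lists of equal length, an entry for each row: "linear": the shift along the tool's x, y, z normalised to -1 to 1, where 1 is 300 mm, a list of three; "twist": the turn, a rotation vector about the tool's x, y, z normalised to -1 to 1, where 1 is pi/2 rad, a list of three; "hand": the opening, from -1 (shut) to 1 (fully open). A call has 1 to 12 rows; each row is the pose to reach, as a shift and turn from the pose measured when the call began, along the tool's axes at that moment; what a row does not reach only later rows make up. A row lasts 1/12 s, in which the tool goes at most 41.7 mm and 7.16 degrees, less where a joint would pass 70% of its speed; a pose out of reach is approached as far as the arm can. A call with a number of a shift or a turn outside -1 to 1 is refused whole. A call with a gripper value outside its range is refused whole. The fingers move at their own pace and stop on an object; "force" is the grip in N (left out, the last holds). Time passes only in rows, so rows that repeat a pose let the fingers close. It gives the time, the measured TCP pose, the force and the opening at its end, in the units of the state.
- r.sense(): the state, without advancing time (a new reading comes with each control period).
- r.snapshot(name): name is "scene" or "top" or "wrist"; returns a dict with "frame" (400x640x3 uint8, red, green, blue), "range_z" (400x640 float32, mm along the optical axis (not along the pixel's ray), 0 where there is no reading), "intrinsics" (3x3 intrinsics, pixels), "dist_coeffs" ([k1, k2, p1, p2, k3] as OpenCV has them; the pictures are not rectified), "R" (3x3) and "t" (3): a world point X has camera coordinates R X + t; the wrist camera has in their place "hand_eye" (4x4, takes a point from camera to tool coordinates, whose origin is the TCP and whose axes are the tool frame's). Camera axes: x right, y down, z forward; pixel columns grow to the right and rows downward; lengths in mm; the calibration is good to about 2 mm. A picture is of the moment at which its call begins: read the wrist's pose just before it.
- r.hand_in(): hands the job in, once; it reports no verdict.
The state is a dict: "time": time; "joint_pos": joint angles; "qd": joint speeds; "joint_efforts": joint torques, N m; "tool_pos": TCP position; "tcp_rot": TCP orientation; "ft_force": force on the tool from outside, world axes, zero at the start; "wrist_torque": the same for the moment, N m; "finger_gap": finger opening in mm.
Only numpy, scipy, OpenCV 4.12 (cv2) and the standard library are available. Lean on these libraries where they do the work, as an engineer would, in place of code of your own. Each camera call takes 0.05 s, during which the arm holds its last target. There are 200 camera calls.

## Task

Lower the barcode scanner so that it faces the labelled steel billet: with the fingertips press the ratchet pawl free by its outer pad (it stays free), push the scanner arm by its crossbar all the way down onto its stop, then press the pawl's other pad down to lock the arm there. Only press and push: do not lift the arm or pick anything up, and leave everything else standing where it is.

Things in the scene. Friction and masses are not known exactly. Their poses are not given: they have to be found in the camera images.
- stand: Fixed scanner stand: dark steel base plate 120 x 470 x 12 mm with a grey upright plate on its -x side. z is up; y runs along the base from the pawl end (edge at y = -135 mm) past the arm's hinge (y = 0) to the billet end (+335 mm). The moving parts swing in its plane x = 0. Origin on the work surface under the arm's hinge. A stop post, 110 mm high, stands under the arm at y = 100 mm.
- boom_hinge (a point): Centre of the arm's hinge, 130 mm above the stand's origin; the axis is the stand's x. The arm is an aluminium bar 14 mm wide with a toothed steel wheel (58 mm tooth radius) at the hinge and a black round scanner head 76 mm across, 165 to 232 mm from the hinge.
- boom (a joint): Arm angle, rad. At 0 the arm points 0.70 rad above the stand's +y; it grows as the arm goes down, to 0.80 on its stop (0.10 rad below level). Starts at -0.10 to 0.03. With the pawl in the teeth it has about 0.1 rad of play either way. Stiff hinge: the arm stays where it is left; once the pawl is free some 3 to 6 N on the crossbar move it.
- boom_handle (a point): Centre of the arm's crossbar: black round bar 14 mm in diameter, 70 mm long, parallel to the stand's x, on a short post above the arm. It lies 150 mm along the arm from the hinge and 45 mm above the arm's centre line; its top is 7 mm above this point. It starts about 260 mm above the work surface and swings in an arc out and down to about 160 mm.
- pawl (a joint): Pawl angle, rad: 0 = fully down in the teeth (locked, start), 0.33 = fully free. Steel rocker above the wheel, hinged 75 mm from the arm's hinge towards the stand's -y, 170 mm above the work surface, a pad on each end. No spring: it stays where it is left; about 3 N on a pad move it. Clear of the teeth from about 0.2. It drops back in only over a gap, as with the arm on its stop.
- release_pad (a point): Centre of the flat top of the pawl's outer pad, 32 (x) x 40 (y) mm, at the end away from the arm, 150 mm from the arm's hinge along the stand's -y, about 181 mm above the work surface when the pawl is locked. Pressing it down about 26 mm, to the pawl's stop, frees the pawl. The pad faces up.
- lock_pad (a point): Centre of the flat top of the pawl's inner pad, 30 (x) x 36 (y) mm, right above the toothed wheel; about 214 mm above the work surface when locked, about 22 mm higher and some 17 mm nearer the release pad when free. Pressing it down to the pawl's stop puts the pawl back in the teeth.
- billet_read: Bystander: the labelled steel billet, 55 mm diameter, 115 mm high, standing on the stand's base plate 290 mm from the hinge, just beyond where the lowered scanner head comes (about 28 mm clear of it). Origin at the centre of its underside.
- billet_short: Bystander: steel billet 50 mm diameter, 50 mm high, standing beside the stand. Origin at the centre of its underside.
- billet_tall: Bystander: steel billet 50 mm diameter, 80 mm high, standing beside the stand on the robot's side. Origin at the centre of its underside.
- wrench: Bystander: open-ended wrench 170 mm long lying beside the stand. Origin at the middle of its underside.
- label_roll: Bystander: roll of labels, 80 mm diameter, 30 mm high, lying flat. Origin at the centre of its underside.
- mug: Bystander: white mug, 80 mm diameter, 92 mm high. Origin at the centre of its underside.
- gun_scanner: Bystander: black handheld scanner lying on its side, about 130 x 120 mm, 42 mm high. Origin under its barrel.

How it is judged:
By the outcome, as a careful person would: the job done as asked, in the order asked, and still so for the second after the job is handed in, with the robot touching nothing.
It also fails if it takes over 64 s, if anything falls off the work surface, if the arm or the gripper's body presses on something with over 40 N, if the wrist force passes 120 N, or if a joint passes its speed limit or range.

## Working session

There is one attempt and no reset: what is moved stays moved. The work goes in short steps, Python scripts to look and compute and a tool call to move; the robot and the scene stay as the last step left them, time stands still between calls to the robot, and variables do not carry over. Pictures are saved under pics/ and viewed, on a budget of 10 in all, crops included, one or two more only if the job needs it, and the job is handed in when it is done.

Besides the shell and the picture viewer there is one more tool, called by a JSON object that holds its "api" and its "payload", one argument or row to a line. move_arm: Moves the arm, as the interface text tells. Scaled input: -1 to 1 covers 300 mm each way for a shift and pi/2 rad each way for a turn. Its arguments: {"type":"object","properties":{"linear":{"type":"array","items":{"type":"array","items":{"type":"number","minimum":-1,"maximum":1}}},"twist":{"type":"array","items":{"type":"array","items":{"type":"number","minimum":-1,"maximum":1}}},"hand":{"type":"array","items":{"type":"number"}},"force":{"type":"number"}},"required":["linear","twist","hand"]}

```bash
mkdir -p pics; cat > h.py <<'E'
import numpy as np,cv2
from bench import r
def save(n,name):
    s=r.snapshot(n); cv2.imwrite(f'pics/{name}.png',s['frame'][:,:,::-1]); np.savez(f'pics/{name}.npz',**{k:v for k,v in s.items()}); return s
def pt(s,u,v,z=None):
    K=np.array(s['intrinsics']);d=np.array(s['dist_coeffs'])
    n=cv2.undistortPoints(np.array([[[u,v]]],float),K,d)[0,0]
    if z is None:
        w=s['range_z'][int(v)-1:int(v)+2,int(u)-1:int(u)+2]; z=np.median(w[w>0]) if (w>0).any() else 0
    return np.array(s['R']).T@(np.array([n[0]*z,n[1]*z,z])-np.array(s['t']))
def cloud(s):
    K=np.array(s['intrinsics']);d=np.array(s['dist_coeffs'])
    v,u=np.mgrid[:400,:640]; n=cv2.undistortPoints(np.stack([u.ravel(),v.ravel()],1)[:,None].astype(float),K,d)[:,0]
    z=s['range_z'].ravel()
    P=np.c_[n*z[:,None],z]; return ((P-np.array(s['t']))@np.array(s['R'])).reshape(400,640,3)
E
python3 - <<'E'
from h import *
print(r.sense())
a=save('scene','scene');b=save('top','top')
cv2.imwrite('pics/both.png',cv2.resize(np.vstack([a['frame'],b['frame']])[:,:,::-1],None,fx=.75,fy=.75))
E
```

```text
{'time': 0.0, 'joint_pos': array([-7.44500138e+01,  7.51484175e+00,  8.53301982e+01, -1.62645630e-03,
        8.72598670e+01, -4.89273737e+00]), 'qd': array([-0.07481653,  0.04199851, -0.0941308 ,  0.08571484,  0.11313498,
       -0.00866273]), 'joint_efforts': array([ 2.15797292e-03, -5.69398391e+01, -5.00543332e+01,  8.89179751e-05,
        1.47005136e-02, -5.29179329e-05]), 'tool_pos': array([ 209.42999709, -561.67987842,  230.23838425]), 'tcp_rot': array([-89.99267094,   0.10466327, -69.55719049]), 'ft_force': array([0.08323745, 0.45161986, 0.55908419]), 'wrist_torque': array([-0.0114064 ,  0.04013827, -0.01727287]), 'finger_gap': 85.63096283707232}
```

View pics/both.png

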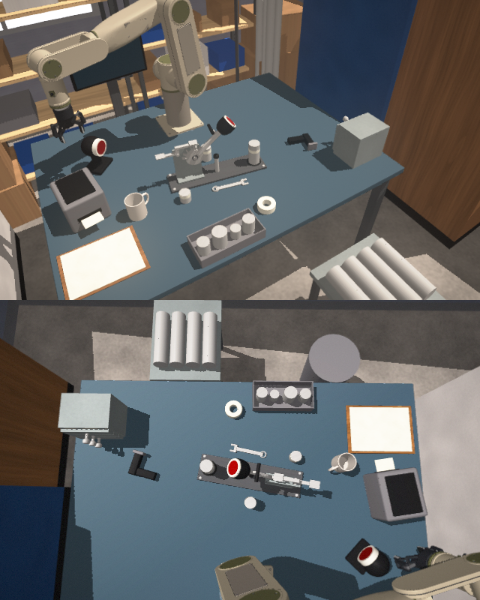

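The scene shows the stand mid-table, pawl end on the image right in the top view (about 310,483), scanner head at 237,468. Next, an enlarged crop of both.

```bash
python3 - <<'E'
from h import *
a=dict(np.load('pics/scene.npz'));b=dict(np.load('pics/top.npz'))
A=cv2.resize(a['frame'][140:270,195:375],None,fx=4,fy=4,interpolation=2)[:,:,::-1]
B=cv2.resize(b['frame'][190:290,255:455],None,fx=4,fy=4,interpolation=2)[:,:,::-1]
cv2.imwrite('pics/ca.png',A[:520,:720]);cv2.imwrite('pics/cb.png',B)
C=cloud(b)
sub=C[190:290,255:455].reshape(-1,3);
for lo,hi in((8,16),(170,190),(205,225),(110,122)):
  m=(sub[:,2]>lo)&(sub[:,2]<hi);q=sub[m];print(lo,hi,m.sum(),q.min(0).round(),q.max(0).round(),q.mean(0).round())
E
```

```text
8 16 2640 [ 321. -425.    8.] [643. 245.  16.] [497.  -9.  12.]
170 190 401 [ 441. -277.  170.] [498. -46. 190.] [ 463. -186.  180.]
205 225 240 [ 463. -188.  205.] [499.  -6. 224.] [ 480. -124.  211.]
110 122 29 [ 447. -185.  110.] [547. 199. 122.] [489.  -1. 115.]
```

View pics/cb.png

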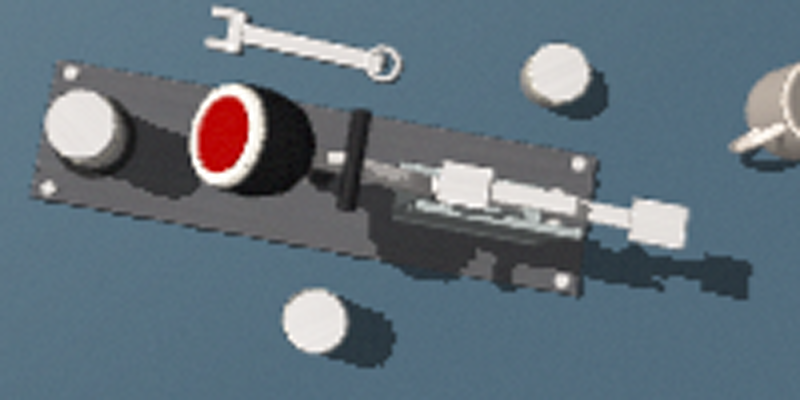

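View pics/ca.png

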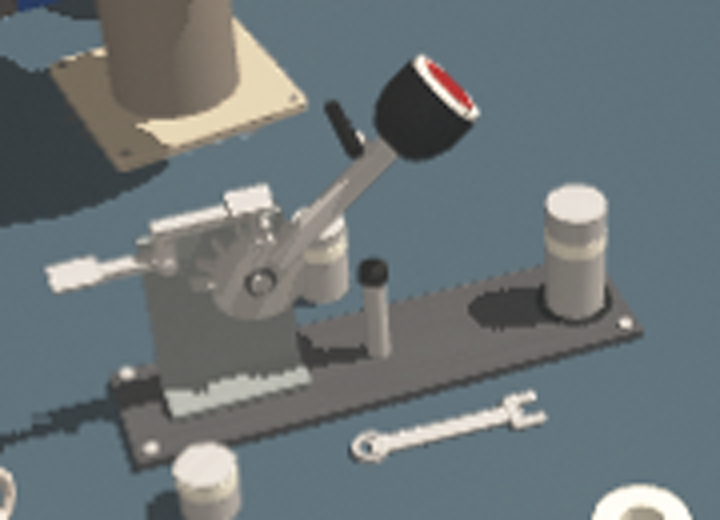

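The top crop shows release pad at (659,223), lock pad (464,185), crossbar (355,160), billet (80,125), base corners (57,62),(598,158),(575,296),(30,197). Scene crop confirms the layout: the arm is up and the pawl locked.

```bash
python3 - <<'E'
from h import *
b=dict(np.load('pics/top.npz'))
def q(px,py): return pt(b,255+px/4-.4,190+py/4-.4)
for n,p in dict(rel=(659,223),lock=(464,185),bar=(355,160),barN=(360,120),barS=(347,202),bil=(80,125),tall=(315,320),short=(556,72)).items(): print(n,q(*p).round(1))
# base corners at z=12 by ray
def ray(px,py,h):
    u,v=255+px/4-.4,190+py/4-.4;p0=pt(b,u,v,500);p1=pt(b,u,v,1000);return p0+(p1-p0)*(h-p0[2])/(p1[2]-p0[2])
c=[ray(*p,12) for p in((57,62),(598,158),(575,296),(30,197))];print(np.round(c,1))
c=np.array(c)[:,:2]
d=((c[0]+c[3])-(c[1]+c[2]))/2;L=np.linalg.norm(d);d/=L
print('len',L,np.linalg.norm(c[0]-c[3]),np.linalg.norm(c[1]-c[2]))
ctr=c.mean(0);o=ctr-100*d
x=np.array([d[1],-d[0]])
print('yaw',np.degrees(np.arctan2(-d[0],d[1])),'origin',o)
for n,(X,Y) in dict(rel=(0,-150),lock=(0,-0),bil=(0,290)).items(): print(n,o+x*X+d*Y)
m=q(355,160)[:2]-o;print('bar stand',m@x,m@d)
m=q(659,223)[:2]-o;print('rel stand',m@x,m@d)
m=q(464,185)[:2]-o;print('lock stand',m@x,m@d)
m=q(80,125)[:2]-o;print('bil stand',m@x,m@d)
m=q(315,320)[:2]-o;print('tall stand',m@x,m@d)
E
```

```text
rel [ 457.6 -256.6  179.7]
lock [ 482.6 -107.9  214.3]
bar [496.4 -25.9 267.1]
barN [523.9 -29.4 266.5]
barS [467.8 -20.3 268.2]
bil [531.5 177.8 125.5]
tall [381.8  -7.5  79.5]
short [ 585.8 -210.4   47.6]
[[ 595.5  211.1   12. ]
 [ 516.7 -252.    12. ]
 [ 400.6 -229.4   12. ]
 [ 480.1  230.8   12. ]]
len 468.3998762407259 117.0298601102774 118.2649434032878
yaw -9.727173646447598 origin [ 481.30824135 -108.42726366]
rel [ 455.96471388 -256.27078099]
lock [ 481.30824135 -108.42726366]
bil [530.30572778 177.4035365 ]
bar stand 0.9742491005383743 83.90901525833736
rel stand 1.6261731559986496 -150.08700963138918
lock stand 1.2344587389364932 0.7281672677651204
bil stand 1.0632251887925386 290.5725526682867
tall stand -115.10280505283849 82.70640639490287
```

```bash
cat >> h.py <<'E'
from scipy.spatial.transform import Rotation as Ro
O=np.array([482.4,-108.5,0]);YAW=-9.73
RS=Ro.from_euler('z',YAW,degrees=True)
def plan(wps):
    """wps: (x,y,z,phi_deg) in stand frame; prints rows relative to current pose"""
    s=r.sense();p=s['tool_pos'];R=Ro.from_euler('xyz',s['tcp_rot'],degrees=True)
    m=RS.inv().apply(p-O);print('now t %.2f stand'%s['time'],m.round(1),'rpy',s['tcp_rot'].round(1),'F',RS.inv().apply(s['ft_force']).round(1))
    L=[];T=[]
    for x,y,z,f in wps:
        g=O+RS.apply([x,y,z]); Rt=Ro.from_matrix(RS.as_matrix()@Ro.from_euler('x',f,degrees=True).as_matrix()@np.array([[0,0,1],[-1,0,0],[0,-1,0]]))
        L.append((R.inv().apply(g-p)/300).round(3).tolist());T.append(((R.inv()*Rt).as_rotvec()/(np.pi/2)).round(3).tolist())
    print(L);print(T)
E
python3 -c "
from h import *
plan([(0,-150,320,0),(0,-150,230,0),(0,-150,190,0)])"
```

```text
now t 0.10 stand [-192.4 -492.8  230.3] rpy [-90.    0.1 -69.6] F [ 0.5 -0.   0.7]
[[-0.666, -0.298, 1.129], [-0.666, 0.002, 1.129], [-0.665, 0.136, 1.129]]
[[0.0, 0.335, -0.001], [0.0, 0.335, -0.001], [0.0, 0.335, -0.001]]
```

{"api": "move_arm", "payload": {
  "linear": [
    [0, -0.15, 0],
    [0, -0.3, 0],
    [0, -0.3, 0.1],
    [-0.1, -0.3, 0.2],
    [-0.2, -0.3, 0.3],
    [-0.25, -0.3, 0.4],
    [-0.3, -0.3, 0.5],
    [-0.35, -0.3, 0.6],
    [-0.4, -0.3, 0.7],
    [-0.45, -0.3, 0.8],
    [-0.55, -0.3, 0.9],
    [-0.6, -0.3, 0.95]
  ],
  "twist": [
    [0, 0, 0],
    [0, 0, 0],
    [0, 0.05, 0],
    [0, 0.1, 0],
    [0, 0.15, 0],
    [0, 0.2, 0],
    [0, 0.25, 0],
    [0, 0.3, 0],
    [0, 0.335, 0],
    [0, 0.335, 0],
    [0, 0.335, 0],
    [0, 0.335, 0]
  ],
  "hand": [-1, -1, -1, -1, -1, -1, -1, -1, -1, -1, -1, -1]
}}

```text
time: 1.1
tool_pos: [415.1, -290.3, 320.2]
tcp_rot: [-90.1, 0.2, -99.6]
ft_force: [0.4, 0.1, 0.3]
finger_gap: 0.0
```

```bash
python3 -c "
from h import *
plan([(0,-150,320,0),(0,-152,230,0),(0,-152,190,0)]);print(r.sense()['finger_gap'])"
```

```text
now t 1.10 stand [ -35.6 -190.6  320.2] rpy [-90.1   0.2 -99.6] F [0.4 0.2 0.3]
[[-0.135, 0.001, 0.119], [-0.127, 0.301, 0.119], [-0.127, 0.434, 0.119]]
[[0.001, 0.001, -0.002], [0.001, 0.001, -0.002], [0.001, 0.001, -0.002]]
0.03711744420087542
```

{"api": "move_arm", "payload": {
  "linear": [
    [-0.13, 0.06, 0.12],
    [-0.126, 0.18, 0.119],
    [-0.126, 0.3, 0.119],
    [-0.126, 0.4, 0.119],
    [-0.126, 0.434, 0.119],
    [-0.126, 0.434, 0.119]
  ],
  "twist": [
    [0, 0, 0],
    [0, 0, 0],
    [0, 0, 0],
    [0, 0, 0],
    [0, 0, 0],
    [0, 0, 0]
  ],
  "hand": [-1, -1, -1, -1, -1, -1]
}}

```text
time: 1.6
tool_pos: [454.5, -257.0, 186.3]
tcp_rot: [-90.4, 0.4, -99.6]
ft_force: [-0.3, 0.2, -0.3]
finger_gap: 0.1
```

```bash
python3 -c "
from h import *
plan([(0,-153,z,0) for z in(180,170,160,155)])
a=save('scene','s2');b=save('top','t2')
A=cv2.resize(a['frame'][140:250,195:375],None,fx=3.5,fy=3.5,interpolation=2)[:,:,::-1]
cv2.imwrite('pics/c2.png',A)"
```

```text
now t 1.60 stand [  -2.4 -151.1  186.3] rpy [-90.4   0.4 -99.6] F [-0.3  0.1 -0.3]
[[0.006, 0.021, 0.008], [0.007, 0.054, 0.009], [0.007, 0.087, 0.009], [0.007, 0.104, 0.009]]
[[0.005, 0.001, -0.004], [0.005, 0.001, -0.004], [0.005, 0.001, -0.004], [0.005, 0.001, -0.004]]
```

View pics/c2.png

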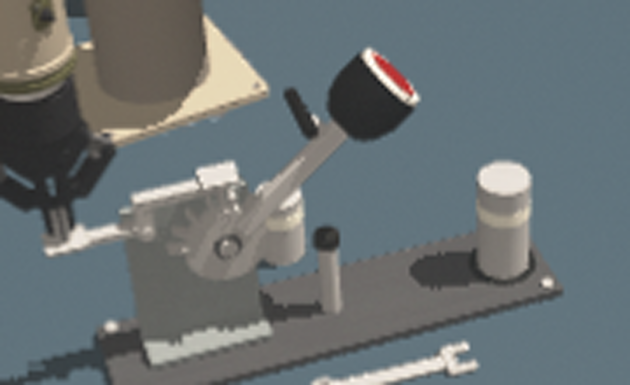

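The shut fingertips sit right over the release pad (around 62,238 in the crop). Press down in small steps.

{"api": "move_arm", "payload": {
  "linear": [
    [0.006, 0.02, 0.008],
    [0.007, 0.035, 0.008],
    [0.007, 0.05, 0.008],
    [0.007, 0.065, 0.008],
    [0.007, 0.08, 0.008],
    [0.007, 0.09, 0.008],
    [0.007, 0.09, 0.008]
  ],
  "twist": [
    [0.005, 0, -0.004],
    [0.005, 0, -0.004],
    [0.005, 0, -0.004],
    [0.005, 0, -0.004],
    [0.005, 0, -0.004],
    [0.005, 0, -0.004],
    [0.005, 0, -0.004]
  ],
  "hand": [-1, -1, -1, -1, -1, -1, -1]
}}

```text
time: 2.28
tool_pos: [458.6, -261.4, 163.8]
tcp_rot: [-89.6, -0.2, -99.6]
ft_force: [1.1, -1.6, 2.6]
finger_gap: 0.1
```

```bash
python3 -c "
from h import *
plan([(0,-153,z,0) for z in(157,154,151,260)])
b=save('top','t3');C=cloud(b)[190:290,255:455].reshape(-1,3);S=RS.inv().apply(C-O)
m=(abs(S[:,0])<12)&(S[:,2]>195)&(S[:,2]<250)&(abs(S[:,1]+8)<26);q=S[m]
print(len(q),q[:,1].min(),q[:,1].max(),np.c_[q[:,1],q[:,2]][np.argsort(q[:,1])][::3].round().tolist())"
```

```text
now t 2.28 stand [   2.4 -154.7  163.8] rpy [-89.6  -0.2 -99.6] F [ 1.4 -1.4  2.6]
[[-0.006, 0.022, -0.008], [-0.006, 0.032, -0.008], [-0.006, 0.042, -0.008], [-0.005, -0.321, -0.006]]
[[-0.005, 0.001, 0.002], [-0.005, 0.001, 0.002], [-0.005, 0.001, 0.002], [-0.005, 0.001, 0.002]]
111 -32.84088131467168 6.865100935453889 [[-33.0, 218.0], [-31.0, 217.0], [-28.0, 226.0], [-27.0, 226.0], [-26.0, 226.0], [-25.0, 227.0], [-23.0, 228.0], [-23.0, 225.0], [-22.0, 224.0], [-21.0, 228.0], [-20.0, 226.0], [-19.0, 230.0], [-18.0, 227.0], [-18.0, 225.0], [-17.0, 226.0], [-15.0, 224.0], [-14.0, 229.0], [-13.0, 231.0], [-12.0, 229.0], [-11.0, 230.0], [-9.0, 233.0], [-8.0, 230.0], [-8.0, 233.0], [-6.0, 230.0], [-6.0, 231.0], [-5.0, 230.0], [-4.0, 232.0], [-3.0, 234.0], [-2.0, 233.0], [-1.0, 230.0], [0.0, 232.0], [1.0, 236.0], [2.0, 231.0], [3.0, 232.0], [4.0, 234.0], [6.0, 235.0], [6.0, 234.0]]
```

{"api": "move_arm", "payload": {
  "linear": [
    [-0.004, 0.01, -0.006],
    [-0.004, 0.02, -0.006],
    [-0.004, 0.03, -0.006],
    [-0.004, 0.035, -0.006]
  ],
  "twist": [
    [0, 0, 0],
    [0, 0, 0],
    [0, 0, 0],
    [0, 0, 0]
  ],
  "hand": [-1, -1, -1, -1]
}}

```text
time: 2.67
tool_pos: [457.6, -259.5, 155.7]
tcp_rot: [-89.5, -0.1, -99.6]
ft_force: [-7.8, 7.6, 29.9]
finger_gap: -0.3
```

```bash
cat >> h.py <<'E'
def padrep(nm):
    b=save('top',nm);C=cloud(b)[190:290,255:455].reshape(-1,3);S=RS.inv().apply(C-O)
    m=(abs(S[:,0])<12)&(S[:,2]>208)&(S[:,2]<250)&(abs(S[:,1]+8)<20);q=S[m]
    print('pad slope/height@-8',np.polyfit(q[:,1]+8,q[:,2],1),'end',q[:,1].max())
E
python3 -c "
from h import *
plan([(0,-153,z,0) for z in(157,154,151,260)]);padrep('t4')"
```

```text
now t 2.67 stand [   1.1 -153.   155.7] rpy [-89.5  -0.1 -99.6] F [-8.9  6.1 29.9]
[[-0.0, -0.004, -0.004], [-0.0, 0.006, -0.004], [-0.0, 0.016, -0.004], [0.001, -0.348, -0.001]]
[[-0.005, 0.001, 0.002], [-0.005, 0.001, 0.002], [-0.005, 0.001, 0.002], [-0.005, 0.001, 0.002]]
pad slope/height@-8 [  0.31725768 238.54672383] end -0.15212489866115508
```

Force of 30 N and a pad slope of about 0.31 rad: the pawl is free. Next, retreat and tilt toward the crossbar.

```bash
python3 -c "
from h import *
plan([(0,-153,300,0),(0,-70,330,24),(0,20,330,48)])"
```

```text
now t 2.72 stand [   1.1 -153.   155.9] rpy [-89.5  -0.1 -99.6] F [-7.8  4.7 22.9]
[[0.001, -0.48, 0.0], [-0.275, -0.581, 0.002], [-0.575, -0.582, 0.002]]
[[-0.005, 0.001, 0.002], [-0.005, 0.002, 0.268], [-0.004, 0.003, 0.535]]
```

{"api": "move_arm", "payload": {
  "linear": [
    [0, -0.05, 0],
    [0, -0.18, 0],
    [0, -0.31, 0],
    [0, -0.44, 0],
    [-0.05, -0.54, 0],
    [-0.14, -0.58, 0],
    [-0.23, -0.58, 0],
    [-0.32, -0.58, 0],
    [-0.41, -0.58, 0],
    [-0.5, -0.58, 0],
    [-0.575, -0.58, 0],
    [-0.575, -0.58, 0]
  ],
  "twist": [
    [0, 0, 0],
    [0, 0, 0],
    [0, 0, 0],
    [0, 0, 0.03],
    [0, 0, 0.1],
    [0, 0, 0.17],
    [0, 0, 0.24],
    [0, 0, 0.31],
    [0, 0, 0.38],
    [0, 0, 0.45],
    [0, 0, 0.52],
    [0, 0, 0.535]
  ],
  "hand": [-1, -1, -1, -1, -1, -1, -1, -1, -1, -1, -1, -1]
}}

```text
time: 3.72
tool_pos: [484.0, -86.1, 326.7]
tcp_rot: [-89.8, 48.6, -99.4]
ft_force: [-0.3, 0.9, -1.2]
finger_gap: -0.1
```

```bash
cat >> h.py <<'E'
def bar(b,back,f):
    al=.9915-b;f_=np.radians(f)
    return (0,156.6*np.cos(al)-(7+back)*np.sin(f_),130+156.6*np.sin(al)+(7+back)*np.cos(f_),f)
E
python3 -c "
from h import *
padrep('t5');b=dict(np.load('pics/t5.npz'));S=RS.inv().apply(cloud(b).reshape(-1,3)-O)
m=(b['frame'].reshape(-1,3).max(1)<60)&(abs(S[:,0])<35)&(S[:,2]>240)&(S[:,2]<285)&(S[:,1]>60)&(S[:,1]<110);q=S[m];print(len(q),np.median(q,0),np.percentile(q[:,2],95))
plan([bar(0,18,48),bar(0,4,48)])"
```

```text
pad slope/height@-8 [  0.29260692 238.36447864] end -0.7816722435325825
115 [ -1.47711657  84.4383996  266.7789445 ] 270.1215037036314
now t 3.77 stand [ -2.1  20.6 326.4] rpy [-89.8  48.3 -99.5] F [-1.   0.2 -1. ]
[[0.018, 0.224, 0.007], [0.018, 0.27, 0.007]]
[[0.0, 0.002, -0.004], [0.0, 0.002, -0.004]]
```

{"api": "move_arm", "payload": {
  "linear": [
    [0.01, 0.1, 0.007],
    [0.018, 0.2, 0.007],
    [0.018, 0.26, 0.007],
    [0.018, 0.265, 0.007]
  ],
  "twist": [
    [0, 0, 0],
    [0, 0, 0],
    [0, 0, 0],
    [0, 0, 0]
  ],
  "hand": [-1, -1, -1, -1]
}}

```text
time: 4.1
tool_pos: [494.1, -31.6, 266.9]
tcp_rot: [-90.2, 48.3, -99.6]
ft_force: [0.2, 0.8, 0.3]
finger_gap: 0.1
```

```bash
python3 -c "
from h import *
plan([bar(b,0,min(48,np.degrees(.9915-b))) for b in(.02,.06,.1,.15,.2,.25,.3,.35,.4,.45)])
a=save('scene','s6')
A=cv2.resize(a['frame'][120:250,195:375],None,fx=3.5,fy=3.5,interpolation=2)[:,:,::-1]
cv2.imwrite('pics/c6.png',A)"
```

```text
now t 4.10 stand [ -1.5  77.8 266.9] rpy [-90.2  48.3 -99.6] F [0.1 0.8 0.3]
[[-0.005, 0.02, 0.005], [-0.007, 0.04, 0.005], [-0.008, 0.061, 0.005], [-0.009, 0.087, 0.005], [-0.009, 0.113, 0.006], [-0.009, 0.14, 0.006], [-0.007, 0.166, 0.006], [-0.003, 0.192, 0.006], [0.002, 0.217, 0.006], [0.008, 0.243, 0.006]]
[[0.003, 0.001, -0.003], [0.003, 0.001, -0.003], [0.003, 0.001, -0.003], [0.003, 0.001, -0.003], [0.003, 0.001, -0.032], [0.003, 0.001, -0.064], [0.003, 0.001, -0.096], [0.003, 0.001, -0.128], [0.003, 0.001, -0.16], [0.003, 0.001, -0.192]]
```

View pics/c6.png

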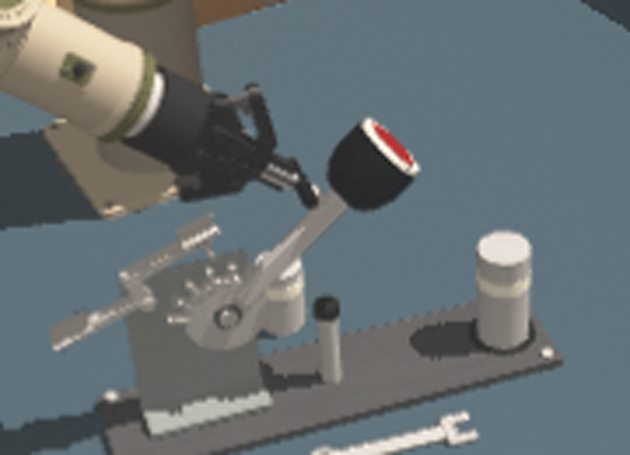

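The pawl is tilted free (pad at 205,228) and the fingertips are just behind the crossbar (310,190). Start the push.

{"api": "move_arm", "payload": {
  "linear": [
    [-0.005, 0.02, 0.005],
    [-0.007, 0.04, 0.005],
    [-0.008, 0.06, 0.005],
    [-0.009, 0.087, 0.005],
    [-0.009, 0.113, 0.006],
    [-0.009, 0.14, 0.006],
    [-0.007, 0.166, 0.006],
    [-0.003, 0.192, 0.006],
    [0.002, 0.217, 0.006],
    [0.008, 0.243, 0.006]
  ],
  "twist": [
    [0.003, 0, 0],
    [0.003, 0, 0],
    [0.003, 0, 0],
    [0.003, 0, 0],
    [0.003, 0, -0.03],
    [0.003, 0, -0.064],
    [0.003, 0, -0.096],
    [0.003, 0, -0.128],
    [0.003, 0, -0.16],
    [0.003, 0, -0.192]
  ],
  "hand": [-1, -1, -1, -1, -1, -1, -1, -1, -1, -1]
}}

```text
time: 4.98
tool_pos: [505.7, 18.5, 219.5]
tcp_rot: [-89.6, 30.8, -99.5]
ft_force: [-4.6, -2.1, 4.4]
finger_gap: -0.0
```

```bash
python3 -c "
from h import *
plan([bar(b,0,np.degrees(.9915-b)) for b in(.45,.5,.55,.6,.65,.7,.75,.78,.8,.82)]);padrep('t7')
b=dict(np.load('pics/t7.npz'));S=RS.inv().apply(cloud(b).reshape(-1,3)-O)
m=(abs(S[:,0])<36)&(abs(S[:,0])>22)&(S[:,2]>140)&(S[:,2]<290)&(S[:,1]>60)&(S[:,1]<150)&(b['frame'].reshape(-1,3).max(1)<60);print(S[m][::5].round().tolist()[:30])"
```

```text
now t 4.98 stand [  1.5 129.1 219.5] rpy [-89.6  30.8 -99.5] F [-4.1 -2.9  4.4]
[[0.0, 0.01, -0.005], [-0.0, 0.036, -0.005], [0.0, 0.063, -0.005], [0.002, 0.089, -0.006], [0.006, 0.115, -0.006], [0.01, 0.14, -0.006], [0.016, 0.166, -0.006], [0.02, 0.181, -0.006], [0.023, 0.191, -0.006], [0.026, 0.201, -0.006]]
[[-0.003, 0.003, 0.003], [-0.003, 0.002, -0.029], [-0.003, 0.002, -0.061], [-0.004, 0.002, -0.092], [-0.004, 0.002, -0.124], [-0.004, 0.002, -0.156], [-0.004, 0.002, -0.188], [-0.004, 0.002, -0.207], [-0.004, 0.002, -0.22], [-0.004, 0.002, -0.233]]Traceback (most recent call last):
  File "<string>", line 3, in <module>
    plan([bar(b,0,np.degrees(.9915-b)) for b in(.45,.5,.55,.6,.65,.7,.75,.78,.8,.82)]);padrep('t7')
                                                                                       ~~~~~~^^^^^^
  File "h.py", line 31, in padrep
    print('pad slope/height@-8',np.polyfit(q[:,1]+8,q[:,2],1),'end',q[:,1].max())
                                ~~~~~~~~~~^^^^^^^^^^^^^^^^^^^
    raise TypeError("expected non-empty vector for x")
TypeError: expected non-empty vector for x
```

{"api": "move_arm", "payload": {
  "linear": [
    [0, 0.01, -0.005],
    [0, 0.036, -0.005],
    [0, 0.063, -0.005],
    [0.002, 0.089, -0.006],
    [0.006, 0.115, -0.006],
    [0.01, 0.14, -0.006],
    [0.016, 0.166, -0.006],
    [0.02, 0.181, -0.006],
    [0.022, 0.188, -0.006],
    [0.022, 0.188, -0.006]
  ],
  "twist": [
    [-0.003, 0, 0],
    [-0.003, 0, -0.03],
    [-0.003, 0, -0.061],
    [-0.004, 0, -0.092],
    [-0.004, 0, -0.124],
    [-0.004, 0, -0.156],
    [-0.004, 0, -0.188],
    [-0.004, 0, -0.207],
    [-0.004, 0, -0.215],
    [-0.004, 0, -0.215]
  ],
  "hand": [-1, -1, -1, -1, -1, -1, -1, -1, -1, -1]
}}

```text
time: 5.87
tool_pos: [508.8, 42.9, 167.5]
tcp_rot: [-89.9, 11.3, -99.5]
ft_force: [1.1, 0.4, 2.0]
finger_gap: 0.1
```

```bash
python3 -c "
from h import *
plan([bar(b,0,12) for b in(.79,.8,.81,.82,.83)])
a=save('scene','s8')
A=cv2.resize(a['frame'][120:250,195:375],None,fx=3.5,fy=3.5,interpolation=2)[:,:,::-1]
cv2.imwrite('pics/c8.png',A)"
```

```text
now t 5.87 stand [  0.5 153.7 167.5] rpy [-89.9  11.3 -99.5] F [1.  0.6 2. ]
[[0.005, -0.003, -0.002], [0.005, 0.002, -0.002], [0.005, 0.007, -0.002], [0.005, 0.012, -0.002], [0.005, 0.018, -0.002]]
[[-0.0, 0.003, 0.008], [-0.0, 0.003, 0.008], [-0.0, 0.003, 0.008], [-0.0, 0.003, 0.008], [-0.0, 0.003, 0.008]]
```

View pics/c8.png

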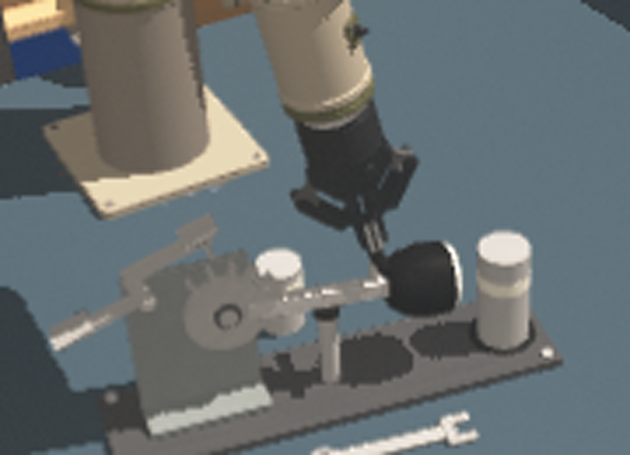

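The arm is nearly level, over the stop post (325,313). The force is still low, so push on until it rises.

{"api": "move_arm", "payload": {
  "linear": [
    [0.005, 0.007, -0.002],
    [0.005, 0.014, -0.002],
    [0.005, 0.02, -0.002],
    [0.005, 0.024, -0.002],
    [0.005, 0.024, -0.002]
  ],
  "twist": [
    [0, 0, 0],
    [0, 0, 0],
    [0, 0, 0],
    [0, 0, 0],
    [0, 0, 0]
  ],
  "hand": [-1, -1, -1, -1, -1]
}}

```text
time: 6.33
tool_pos: [508.9, 42.4, 165.9]
tcp_rot: [-89.8, 11.5, -99.4]
ft_force: [-20.5, -2.6, 43.0]
finger_gap: -0.2
```

```bash
python3 -c "
from h import *
plan([bar(.8,60,12),bar(.8,120,0),(0,60,310,0),(0,-15,290,0),(0,-15,260,0)])"
```

```text
now t 6.33 stand [  0.7 153.2 165.9] rpy [-89.8  11.5 -99.4] F [-19.8  -6.   43. ]
[[0.004, -0.203, -0.002], [-0.082, -0.395, -0.001], [0.209, -0.532, -0.002], [0.467, -0.517, -0.003], [0.487, -0.419, -0.004]]
[[-0.002, 0.003, 0.006], [-0.002, 0.003, -0.127], [-0.002, 0.003, -0.127], [-0.002, 0.003, -0.127], [-0.002, 0.003, -0.127]]
```

43 N with the tip stationary: the arm is on its stop. Retreat and move above the lock pad.

{"api": "move_arm", "payload": {
  "linear": [
    [0.003, -0.04, 0],
    [0.003, -0.15, 0],
    [0, -0.27, 0],
    [0, -0.39, 0],
    [0.03, -0.48, 0],
    [0.12, -0.53, 0],
    [0.24, -0.53, 0],
    [0.36, -0.52, 0],
    [0.45, -0.51, 0],
    [0.465, -0.49, 0],
    [0.47, -0.46, 0],
    [0.47, -0.46, 0]
  ],
  "twist": [
    [0, 0, 0],
    [0, 0, 0],
    [0, 0, 0],
    [0, 0, -0.06],
    [0, 0, -0.127],
    [0, 0, -0.127],
    [0, 0, -0.127],
    [0, 0, -0.127],
    [0, 0, -0.127],
    [0, 0, -0.127],
    [0, 0, -0.127],
    [0, 0, -0.127]
  ],
  "hand": [-1, -1, -1, -1, -1, -1, -1, -1, -1, -1, -1, -1]
}}

```text
time: 7.33
tool_pos: [480.0, -120.6, 270.4]
tcp_rot: [-90.0, 0.1, -99.6]
ft_force: [-0.6, 0.6, -0.6]
finger_gap: 0.0
```

```bash
python3 -c "
from h import *
plan([(0,-10,250,0),(0,-9,240,0),(0,-7,235,0),(0,-5,230,0),(0,-3,225,0),(0,-1,220,0),(0,0,216,0),(0,0,213,0)])
a=save('scene','s9');b=save('top','t9')
S=RS.inv().apply(cloud(b).reshape(-1,3)-O)
m=(b['frame'].reshape(-1,3).max(1)<60)&(abs(S[:,0])<36)&(S[:,2]>130)&(S[:,2]<190)&(S[:,1]>135)&(S[:,1]<165);q=S[m];print(len(q),np.median(q,0),'expect 153.7, 166.8 top')"
```

```text
now t 7.33 stand [ -0.3 -12.3 270.4] rpy [-90.    0.1 -99.6] F [-0.7  0.5 -0.6]
[[-0.008, 0.068, 0.001], [-0.011, 0.101, 0.001], [-0.017, 0.118, 0.001], [-0.024, 0.135, 0.001], [-0.031, 0.152, 0.001], [-0.037, 0.168, 0.001], [-0.041, 0.182, 0.001], [-0.041, 0.192, 0.001]]
[[0.0, 0.002, -0.002], [0.0, 0.002, -0.002], [0.0, 0.002, -0.002], [0.0, 0.002, -0.002], [0.0, 0.002, -0.002], [0.0, 0.002, -0.002], [0.0, 0.002, -0.002], [0.0, 0.002, -0.002]]
101 [ -3.09899905 153.88505753 165.00408018] expect 153.7, 166.8 top
```

The crossbar measures at y 153.9, as expected on the stop. Press the lock pad.

{"api": "move_arm", "payload": {
  "linear": [
    [-0.008, 0.068, 0],
    [-0.011, 0.1, 0],
    [-0.017, 0.118, 0],
    [-0.024, 0.135, 0],
    [-0.031, 0.152, 0],
    [-0.037, 0.168, 0],
    [-0.041, 0.182, 0],
    [-0.041, 0.186, 0],
    [-0.041, 0.186, 0]
  ],
  "twist": [
    [0, 0, 0],
    [0, 0, 0],
    [0, 0, 0],
    [0, 0, 0],
    [0, 0, 0],
    [0, 0, 0],
    [0, 0, 0],
    [0, 0, 0],
    [0, 0, 0]
  ],
  "hand": [-1, -1, -1, -1, -1, -1, -1, -1, -1]
}}

```text
time: 8.18
tool_pos: [483.0, -107.8, 216.3]
tcp_rot: [-89.9, 0.1, -99.4]
ft_force: [-0.2, 0.2, 0.4]
finger_gap: 0.1
```

```bash
python3 -c "
from h import *
plan([(0,0,z,0) for z in (214,212,210,208,330)])"
```

```text
now t 8.18 stand [  0.4   0.8 216.3] rpy [-89.9   0.1 -99.4] F [-0.3  0.2  0.4]
[[0.003, 0.008, -0.001], [0.003, 0.014, -0.001], [0.003, 0.021, -0.001], [0.003, 0.028, -0.001], [0.002, -0.379, -0.001]]
[[-0.001, 0.003, -0.001], [-0.001, 0.003, -0.001], [-0.001, 0.003, -0.001], [-0.001, 0.003, -0.001], [-0.001, 0.003, -0.001]]
```

{"api": "move_arm", "payload": {
  "linear": [
    [0.003, 0.008, 0],
    [0.003, 0.014, 0],
    [0.003, 0.02, 0],
    [0.003, 0.02, 0]
  ],
  "twist": [
    [0, 0, 0],
    [0, 0, 0],
    [0, 0, 0],
    [0, 0, 0]
  ],
  "hand": [-1, -1, -1, -1]
}}

```text
time: 8.52
tool_pos: [483.3, -108.8, 213.5]
tcp_rot: [-89.8, 0.1, -99.4]
ft_force: [-8.1, 7.0, 21.8]
finger_gap: -0.1
```

```bash
python3 -c "
from h import *
plan([(0,0,z,0) for z in (210,208,330)])"
```

```text
now t 8.52 stand [ 1.000e+00 -1.000e-01  2.135e+02] rpy [-89.8   0.1 -99.4] F [-9.2  5.6 21.8]
[[-0.0, 0.012, -0.003], [-0.0, 0.018, -0.003], [-0.001, -0.388, -0.002]]
[[-0.003, 0.003, -0.001], [-0.003, 0.003, -0.001], [-0.003, 0.003, -0.001]]
```

{"api": "move_arm", "payload": {
  "linear": [
    [0, 0.01, 0],
    [0, 0.01, 0],
    [0, -0.05, 0],
    [0, -0.18, 0],
    [0, -0.31, 0],
    [0.05, -0.4, 0],
    [0.15, -0.42, -0.05],
    [0.25, -0.42, -0.12],
    [0.36, -0.42, -0.2],
    [0.47, -0.42, -0.25],
    [0.55, -0.42, -0.3],
    [0.55, -0.42, -0.3]
  ],
  "twist": [
    [0, 0, 0],
    [0, 0, 0],
    [0, 0, 0],
    [0, 0, 0],
    [0, 0, 0],
    [0, 0, 0],
    [0, 0, 0],
    [0, 0, 0],
    [0, 0, 0],
    [0, 0, 0],
    [0, 0, 0],
    [0, 0, 0]
  ],
  "hand": [-1, -1, -1, -1, -1, -1, -1, -1, -1, -1, -1, -1]
}}

```text
time: 9.52
tool_pos: [363.5, -260.6, 338.4]
tcp_rot: [-89.9, -0.0, -99.7]
ft_force: [0.3, 0.1, -0.1]
finger_gap: 0.3
```

```bash
python3 -c "
from h import *
plan([]);padrep('t10');a=save('scene','s10');b=dict(np.load('pics/t10.npz'))
S=RS.inv().apply(cloud(b).reshape(-1,3)-O)
m=(b['frame'].reshape(-1,3).max(1)<60)&(abs(S[:,0])<36)&(S[:,2]>130)&(S[:,2]<190)&(S[:,1]>135)&(S[:,1]<165);q=S[m];print(len(q),np.median(q,0))
A=cv2.resize(a['frame'][120:250,195:375],None,fx=3.5,fy=3.5,interpolation=2)
B=cv2.resize(b['frame'][190:290,255:435],None,fx=3.5,fy=3.5,interpolation=2)
cv2.imwrite('pics/c10.png',cv2.resize(np.vstack([A,B])[:,:,::-1],None,fx=.74,fy=.74))"
```

```text
now t 9.52 stand [ -91.4 -170.   338.4] rpy [-89.9  -0.  -99.7] F [ 0.3  0.2 -0.1]
[]
[]
pad slope/height@-8 [6.75648532e-02 2.12399152e+02] end 11.827027502782471
101 [ -3.22243605 153.91007321 164.43051162]
```

View pics/c10.png

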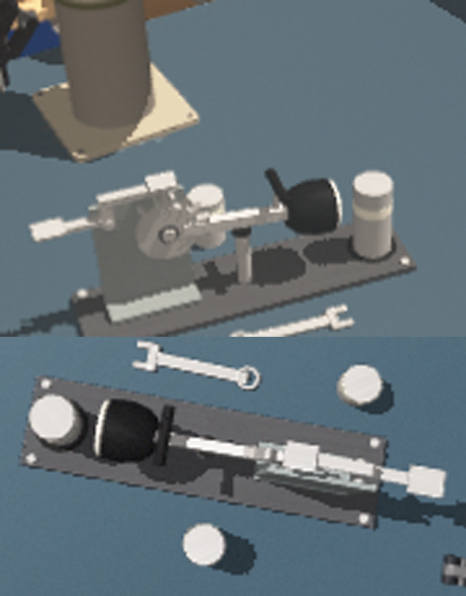

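The arm lies on the post (242,235 in the upper half), the pawl looks level again, and the billet and bystanders are in place. I'll compare the pad with its starting (locked) state.

```bash
python3 -c "
from h import *
for n in('top','t2','t10'):
    b=dict(np.load(f'pics/{n}.npz'));S=RS.inv().apply(cloud(b).reshape(-1,3)-O)
    o=[]
    for lo,hi,z0,z1 in((-14,14,200,245),(-165,-135,140,200)):
        m=(abs(S[:,0])<11)&(S[:,1]>lo)&(S[:,1]<hi)&(S[:,2]>z0)&(S[:,2]<z1);q=S[m];o.append((np.polyfit(q[:,1],q[:,2],1).round(3),np.median(q[:,2]).round(1)) if len(q)>5 else None)
    print(n,o)"
```

```text
top [(array([2.60000e-02, 2.13801e+02]), np.float64(213.8)), (array([-2.9000e-02,  1.7602e+02]), np.float64(180.0))]
t2 [(array([-3.60000e-02,  2.13165e+02]), np.float64(213.2)), (array([  0.216, 211.163]), np.float64(178.8))]
t10 [(array([3.30000e-02, 2.12941e+02]), np.float64(212.9)), (array([1.40000e-02, 1.82347e+02]), np.float64(180.7))]
```

Both pad heights match the original locked state, so I'm handing in.

```bash
python3 -c "
from h import *
print(r.hand_in())"
```

```text
the job is handed in; nothing more can be done
None
```

The scanner arm is down on its stop, facing the labelled billet and locked there. I handed the job in at about 9.6 s of robot time.

- **Freeing the pawl:** I pressed the outer pad with the shut fingertips until it met its stop at about 30 N. The pawl stayed free after I backed off, with the pad sloping about 0.3 rad.
- **Lowering the arm:** I pushed the crossbar along its arc until it stopped moving. The wrist read about 47 N in total there, the highest reading of the job.
- **Locking:** I pressed the inner pad down to its stop, at about 22 N, then backed clear.

**Last checks:**
- **Arm:** The crossbar measured 153.9 mm along the stand from the hinge; on the stop it should be 153.7 mm. Its top surface read 164.4 mm high against an expected 166.8 mm, which I put down to camera error.
- **Pawl:** The pads measured 212.9 and 180.7 mm high. In the locked start position they were 213.8 and 180.0 mm.
- **Other objects:** The billet, the wrench and the two small billets look unmoved in the last picture. The label roll, mug and handheld scanner were outside that crop, so I did not check them again.
- **Robot:** It was touching nothing when I handed in.

The fit of the pad slope was noisy: one reading gave 0.07 rad after locking. The pad heights and a second fit of 0.03 rad, the same as at the start, both show the pawl locked.

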